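# Rebuild the welder's output terminal

## Robot

A 6-joint arm with a two-finger parallel gripper is mounted at the origin on the work surface. World frame = base frame: x ahead of the robot, y to its left, z up, the work surface at z = 0. Lengths are in m, angles in rad, forces in N, time in s.
With the tool pointing down it reaches from about 0.35 to 0.775 m from the base axis. Payload 7.3 kg.
Tool frame: the origin (TCP) lies at the very end of the fingers, on their centre line; the grasp point (between the pads) lies 19 mm behind it (bot.pinch_z is the z of the grasp point in the tool frame, in m); z points along the fingers, y is the direction in which the jaws open and shut (so a half turn about z gives the same grasp; the last joint's range is limited). The gripper opens to 92 mm and grips with 3 to 60 N. Pads are 19 mm wide; open, the fingers measure 130 mm over their backs; the gripper's body (75 mm by 190 mm) begins 47 mm behind the grasp point.
Start: joints at [1.154, 0.342, 1.524, -0, 1.275, -0.146], TCP at [0.14, 0.506, 0.227] pointing down, gripper open.
Joint ranges: [-2.53, 2.53], [-0.77, 2.02], [0.04, 2.7], [-1, 4.14], [0.28, 2.66], [-3.11, 3.11]. Speed limits (rad/s): [2.57, 2.57, 3.14, 3.14, 3.14, 3.14].

## Interface

Orientations are given as a rotation vector (axis times angle).
In Python, from plant import bot, camera gives the robot as it stands.
- The arm moves only by the tool move_arm, never from a script. Its argument "rows" is a list of rows, each an object with "travel": the shift along the tool's x, y, z in cm, a list of three; "twist": the turn, a rotation vector about the tool's x, y, z in rad, a list of three; "fingers": the closure, from 0 (fully open) to 1 (shut). In form: [{"travel": [x, y, z], "twist": [ax, ay, az], "fingers": fingers}, ...]. A call has 1 to 12 rows; each row is the pose to reach, as a shift and turn from the pose measured when the call began, along the tool's axes at that moment; what a row does not reach only later rows make up. A row lasts 1/8 s, in which the tool goes at most 62.5 mm and 10.7 degrees, less where a joint would pass 70% of its speed; a pose out of reach is approached as far as the arm can. A call with a gripper value outside its range is refused whole. The fingers move at their own pace and stop on an object; "squeeze" is the grip in N (left out, the last holds). Time passes only in rows, so rows that repeat a pose let the fingers close. It gives the time, the measured TCP pose, the force and the opening at its end, in the units of the state.
- bot.observe(): the state, without advancing time (a new reading comes with each control period).
- camera(name): name is "scene" or "side" or "wrist"; returns a dict with "img" (480x640x3 uint8, red, green, blue), "camera_matrix" (3x3 intrinsics, pixels), "R" (3x3) and "t" (3): a world point X has camera coordinates R X + t. Camera axes: x right, y down, z forward; pixel columns grow to the right and rows downward; lengths in m; the calibration is good to about 2 mm. A picture is of the moment at which its call begins. There is no depth.
- bot.sign_off(): hands the job in, once; it reports no verdict.
The state is a dict: "clock": time; "joints": joint angles; "dq": joint speeds; "joint_torque": joint torques, N m; "eef_pos": TCP position; "orientation": TCP orientation; "contact_force": force on the tool from outside, world axes, zero at the start; "ft_torque": the same for the moment, N m; "width": opening from 0.0 (shut) to 1.0 (fully open).
Only numpy, scipy, OpenCV 4.12 (cv2) and the standard library are available. Lean on these libraries where they do the work, as an engineer would, in place of code of your own. Each camera call takes 0.05 s, during which the arm holds its last target.

## Task

Rebuild the output terminal with the red disc: thread the four loose parts over its brass stud, one on top of the other, each lying flat - first the black insulating bush with its wide flange down, then the square copper plate, then the round steel washer, and last the red cap with its open end down. Leave nothing on the blue terminal, do not disturb the spanner, the screwdriver, the dial knob and the relay, and let go of everything at the end.

Things in the scene. Friction and masses are not known exactly. Their poses are not given: they have to be found in the camera images.
- bush: Loose black plastic insulating bush, the lowest part: a round flange 56 mm in diameter and 6 mm high, above it a round collar 40 mm in diameter and 8 mm high (14 mm in all), with a 24 mm hole right through. It starts flange down on the table. Origin: centre of its underside, on the hole axis; z up. About 40 g.
- copper_plate: Loose square copper plate, the second part: 46 x 46 mm, 10 mm thick, with a 24 mm round hole through its centre. It starts flat on the table. Origin: centre of its underside; x and y parallel to its sides, z up. About 140 g.
- washer: Loose thick round bright-steel washer, the third part: 48 mm in diameter, 10 mm thick, 24 mm hole. It starts flat on the table. Origin: centre of its underside; z up through the hole. About 100 g.
- cap: Loose round red plastic cap (no thread), fluted side, 44 mm in diameter and 22 mm high, a small brass disc on its closed top; the topmost part. Its underside has a blind bore 24 mm in diameter, 16 mm deep. It starts on the table open end down. Origin: centre of its underside; z up. About 60 g.
- red_terminal: Fixed terminal to build on: black block 90 x 90 x 16 mm, on it a red disc 76 mm wide, its top (the seat) 18 mm above the origin. From its centre a smooth brass stud, 14 mm thick, stands upright; straight to 53 mm, tapered tip at 62 mm. Origin: centre of the underside, on the stud's axis. In the finished stack the undersides of bush, plate, washer, cap are 18, 32, 42, 52 mm above it.
- blue_terminal: A second fixed terminal of exactly the same shape and size, but with a blue disc; nothing goes on it. Origin and axes as for the red one.
- wrench: Loose steel spanner, 170 mm long, lying flat on the table roughly along the world x axis, not to be disturbed. Origin: middle of its underside; x along it.
- screwdriver: Loose screwdriver with a green handle, 180 mm long, lying on the table roughly along the world x axis, not to be disturbed. Origin: middle of its underside; x along it.
- dial_knob: Loose small black dial knob, 28 mm in diameter and 18 mm high with a bar grip on top, standing on the table, not to be disturbed. Origin: centre of its underside.
- relay: Loose yellow relay on a black foot, 28 x 28 mm and 24 mm high, standing on the table, not to be disturbed. Origin: centre of its underside.
Things that resemble listed ones, but are neither listed nor needed, are in the scene too. Of the things shaped like the washer, the steel one is meant. There is more than one size of the cap; the job needs the smaller.

How it is judged:
By the outcome, as a careful person would: the job done as asked, in the order asked, and still so for the second after the job is handed in, with the robot touching nothing.
It also fails if it takes over 115 s, if anything falls off the work surface, if the arm or the gripper's body presses on something with over 40 N, if the wrist force passes 120 N, or if a joint passes its speed limit or range.

## Working session

There is one attempt and no reset: what is moved stays moved. The work goes in short steps, Python scripts to look and compute and a tool call to move; the robot and the scene stay as the last step left them, time stands still between calls to the robot, and variables do not carry over. Pictures are saved under pics/ and viewed, and the job is handed in when it is done.

Besides the shell and the picture viewer there is one more tool, called after "Call:" by a JSON object that holds its "method" and its "body". move_arm: Moves the arm, as the interface text tells. Its arguments: {"type":"object","properties":{"rows":{"type":"array"},"squeeze":{"type":"number"}},"required":["rows"]}

```bash
mkdir -p pics; ls; python3 - <<'E'
from plant import bot,camera
import cv2
s=bot.observe();print(s, bot.pinch_z)
for n in("scene","side","wrist"):
    c=camera(n);cv2.imwrite(f"pics/{n}0.png",c["img"][:,:,::-1]);print(n,c["camera_matrix"].tolist(),c["R"].round(3).tolist(),c["t"].round(3).tolist())
E
```

```text
pics
{'clock': 0.0, 'joints': array([ 1.15401042e+00,  3.42734058e-01,  1.52503401e+00, -2.63534162e-05,
        1.27540235e+00, -1.45967926e-01]), 'dq': array([ 7.72423763e-04,  2.06900777e-03, -9.00123356e-04,  1.02749737e-03,
       -3.08035078e-05, -4.27424709e-05]), 'joint_torque': array([-1.22780824e-03, -4.31250894e+01, -2.44218117e+01,  7.16584269e-02,
        5.59301418e-02, -7.92515084e-05]), 'eef_pos': array([0.14024701, 0.50548713, 0.22603316]), 'orientation': array([-4.24033120e-01, -3.11242577e+00,  2.39156563e-03]), 'contact_force': array([-0.58168237, -1.07516772,  0.33939381]), 'ft_torque': array([ 0.01118982,  0.0008045 , -0.01102642]), 'width': 0.9972793138700204} -0.0188
scene [[514.1755686746218, 0.0, 319.47944888319137], [0.0, 514.1755686746218, 245.52970664495317], [0.0, 0.0, 1.0]] [[-0.105, 0.994, -0.008], [0.818, 0.081, -0.57], [-0.566, -0.066, -0.822]] [0.03, -0.369, 1.257]
side [[504.4616103809407, 0.0, 311.9002179180414], [0.0, 504.4616103809407, 234.64935117678868], [0.0, 0.0, 1.0]] [[-0.881, -0.473, -0.016], [-0.355, 0.682, -0.64], [0.313, -0.558, -0.769]] [0.429, 0.195, 1.036]
wrist [[349.7745893433066, 0.0, 318.9921615309095], [0.0, 349.7745893433066, 239.74599041713176], [0.0, 0.0, 1.0]] [[0.267, 0.964, -0.001], [0.93, -0.258, 0.26], [0.251, -0.07, -0.966]] [-0.523, -0.033, 0.39]
```

View pics/scene0.png

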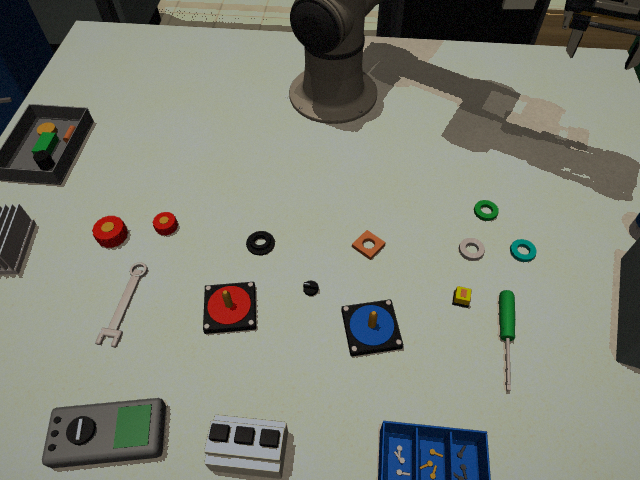

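View pics/side0.png

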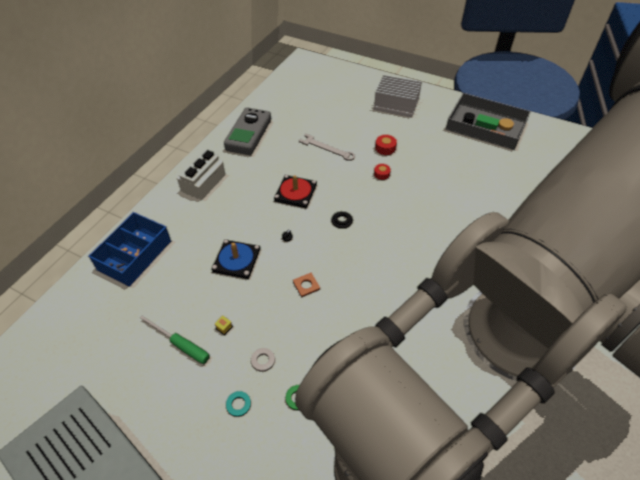

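View pics/wrist0.png

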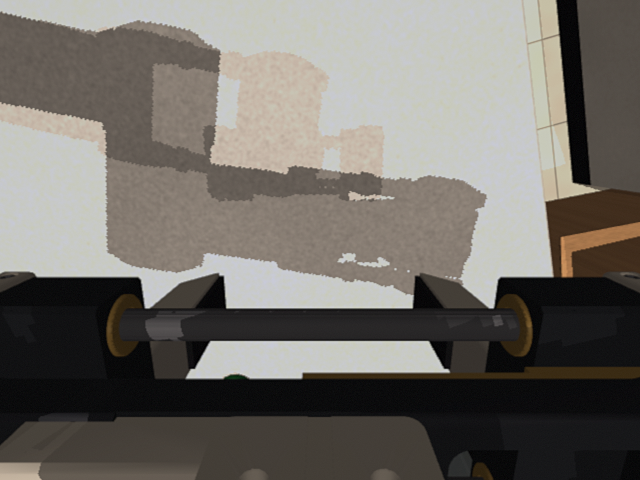

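The scene view shows these things that matter:
- Red-disc terminal (230,305) and blue-disc terminal (372,327).
- Bush, a black ring, at (260,243), and the copper plate at (369,244).
- Rings: steel-grey at (472,249), green at (486,210), teal at (523,250). The grey one is the washer.
- Red caps: large at (110,231), small at (165,222). The small one is wanted.

Next I measure them and crop to confirm.

```bash
cat > h.py <<'E'
import numpy as np,cv2
from scipy.spatial.transform import Rotation as Ro
from plant import bot,camera
def ray(c,uv,z):
    K,R,t=map(np.asarray,(c["camera_matrix"],c["R"],c["t"]))
    o=-R.T@t; d=R.T@np.linalg.inv(K)@np.array([uv[0],uv[1],1.0])
    return o+d*(z-o[2])/d[2]
def proj(c,X):
    p=np.asarray(c["camera_matrix"])@(np.asarray(c["R"])@np.asarray(X,float)+c["t"]);return p[:2]/p[2]
def blob(mask,seed,rad):
    m=np.zeros_like(mask);x,y=map(int,seed);m[max(0,y-rad):y+rad,max(0,x-rad):x+rad]=mask[max(0,y-rad):y+rad,max(0,x-rad):x+rad]
    cs,_=cv2.findContours(m,cv2.RETR_EXTERNAL,cv2.CHAIN_APPROX_NONE)
    return max(cs,key=cv2.contourArea)
def world(c,cont,z):
    return np.array([ray(c,p[0],z)[:2] for p in cont],np.float32)
E
python3 - <<'E'
from h import *
c1=camera("scene");c2=camera("side")
def masks(im):
    h=cv2.cvtColor(im,cv2.COLOR_RGB2HSV);H,S,V=[h[:,:,i].astype(int) for i in range(3)]
    u=lambda b:b.astype(np.uint8)*255
    red=u(((H<8)|(H>172))&(S>150)&(V>60)); blue=u((H>98)&(H<125)&(S>120)&(V>50))
    blk=u(V<75); cop=u((H>3)&(H<20)&(S>90)&(V>90)); 
    r,g,b=[im[:,:,i].astype(int) for i in range(3)]
    steel=u((r-g>3)&(S>8)&(S<90)&(V>80)); yel=u((H>20)&(H<35)&(S>150))
    return dict(red=red,blue=blue,blk=blk,cop=cop,steel=steel,yel=yel)
S={"bush":("blk",(260,243),25,.007,(342,219)),"plate":("cop",(369,244),25,.005,(306,285)),"washer":("steel",(472,249),22,.005,(262,359)),
"cap":("red",(165,223),20,.011,(382,171)),"bigcap":("red",(110,231),28,.013,(386,144)),"redd":("red",(230,305),32,.018,(295,190)),"blued":("blue",(372,327),35,.018,(235,257)),"knob":("blk",(311,288),14,.009,(287,236)),"relay":("yel",(462,296),18,.012,(223,324))}
for n,(m,s,r,z,s2) in S.items():
    for cn,c,ss in(("sc",c1,s),("si",c2,s2)):
        ct=blob(masks(c["img"])[m],ss,r if cn=="sc" else min(r,22))
        w=world(c,cv2.convexHull(ct),z);(a,b),(d1,d2),an=cv2.minAreaRect(w)
        M=cv2.moments(w);
        print(n,cn,"c",np.round([M["m10"]/M["m00"],M["m01"]/M["m00"]],4),"rect",np.round([a,b,d1,d2],4),round(an,1))
im=c1["img"][:,:,::-1]
cv2.imwrite("pics/crops.png",np.vstack([np.hstack([cv2.resize(im[y-30:y+30,x-40:x+40],(400,300),interpolation=2) for x,y in p]) for p in(((135,227),(260,243)),((369,244),(485,235)))]))
E
```

```text
bush sc c [ 0.4592 -0.0973] rect [ 0.4589 -0.0976  0.0545  0.0548] 5.7
bush si c [ 0.4567 -0.0965] rect [ 0.4561 -0.0972  0.0488  0.0487] 27.4
plate sc c [0.4379 0.111 ] rect [0.4377 0.111  0.0467 0.0469] 54.2
plate si c [0.4438 0.1082] rect [0.4437 0.1084 0.0459 0.0487] 54.3
washer sc c [0.4295 0.3101] rect [0.4289 0.3093 0.0474 0.0458] 89.9
washer si c [0.4338 0.3051] rect [0.4345 0.3051 0.047  0.0494] 47.8
cap sc c [ 0.4339 -0.2936] rect [ 0.4345 -0.2939  0.0582  0.0438] 29.0
cap si c [ 0.4359 -0.2949] rect [ 0.4358 -0.2956  0.0369  0.0546] 23.7
bigcap sc c [ 0.4652 -0.3964] rect [ 0.4651 -0.3949  0.0809  0.0598] 44.3
bigcap si c [ 0.4691 -0.3966] rect [ 0.469  -0.3964  0.0525  0.0814] 22.2
redd sc c [ 0.6036 -0.1279] rect [ 0.6037 -0.1278  0.0737  0.0762] 5.8
redd si c [ 0.6036 -0.1277] rect [ 0.6031 -0.1273  0.0788  0.0784] 10.7
blued sc c [0.6176 0.1248] rect [0.6178 0.124  0.0762 0.0755] 1.4
blued si c [0.6177 0.1233] rect [0.6178 0.1236 0.0799 0.0771] 27.6
knob sc c [0.551  0.0114] rect [0.5515 0.0115 0.0293 0.0275] 5.7
knob si c [0.5485 0.0127] rect [0.5482 0.0132 0.0214 0.0279] 29.8
relay sc c [0.541  0.2837] rect [0.541  0.2838 0.0288 0.0356] 80.7
relay si c [0.5434 0.2815] rect [0.5436 0.2816 0.026  0.0281] 79.9
```

View pics/crops.png

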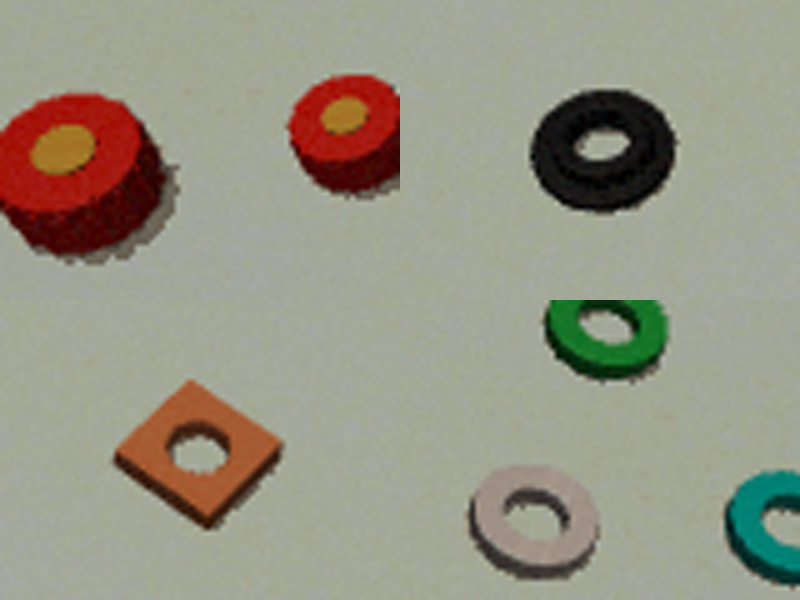

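The crops confirm my picks: the smaller red cap, the grey steel ring (the other two are green and teal), the bush flange down and the copper square. Measured sizes match the ones given. Next is the hover geometry and a check for clearance to neighbours.

```bash
cat >> h.py <<'E'
def Rd(psi):
    a=np.radians(psi);y=np.array([np.cos(a),np.sin(a),0]);z=np.array([0,0,-1.]);return np.stack([np.cross(y,z),y,z],1)
def plan(*tg):
    s=bot.observe();R0=Ro.from_rotvec(s["orientation"]).as_matrix();p=s["eef_pos"]
    for x,y,z,psi in tg:
        R=R0.T@Rd(psi)
        print("tgt",(x,y,z,psi),"travel",np.round(R0.T@(np.array([x,y,z])-p)*100,2).tolist(),"twist",np.round(Ro.from_matrix(R).as_rotvec(),3).tolist())
def stat():
    s=bot.observe();print({k:np.round(s[k],4).tolist() for k in("clock","joints","eef_pos","contact_force","width")})
    R0=Ro.from_rotvec(s["orientation"]).as_matrix();print("jaw",np.degrees(np.arctan2(R0[1,1],R0[0,1])).round(2),"tz",R0[:,2].round(4))
E
python3 - <<'E'
from h import *
s=bot.observe();R0=Ro.from_rotvec(s["orientation"]).as_matrix();c=camera("wrist")
o=-c["R"].T@c["t"];print("cam in tool",R0.T@(o-s["eef_pos"]),"axes",(R0.T@c["R"].T).round(3).tolist())
c1=camera("scene")
for n,uv in dict(green=(486,210),teal=(523,250),wrhead=(139,269),wrtail=(108,338),sdtop=(507,292),sdtip=(508,388)).items():print(n,ray(c1,uv,.01).round(3))
plan((.44,-.097,.2,90),(.458,-.097,.12,90));stat()
E
```

```text
cam in tool [ 0.06919528 -0.0013845  -0.15858013] axes [[-0.0, -0.965, -0.26], [1.0, -0.0, 0.001], [-0.001, -0.26, 0.965]]
green [0.337 0.342 0.01 ]
teal [0.429 0.405 0.01 ]
wrhead [ 0.544 -0.312  0.01 ]
wrtail [ 0.685 -0.323  0.01 ]
sdtop [0.525 0.365 0.01 ]
sdtip [0.704 0.349 0.01 ]
tgt (0.44, -0.097, 0.2, 90) travel [-44.99, -50.07, 2.67] twist [-0.0, -0.0, -0.271]
tgt (0.458, -0.097, 0.12, 90) travel [-46.73, -49.58, 10.67] twist [-0.0, -0.0, -0.271]
{'clock': 0.35, 'joints': [1.154, 0.3422, 1.5243, -0.0, 1.2754, -0.146], 'eef_pos': [0.1404, 0.5058, 0.2266], 'contact_force': [-0.3622, -0.2946, 0.1054], 'width': 0.9997}
jaw 74.48 tz [-1.e-04 -3.e-04 -1.e+00]
```

```bash
python3 - <<'E'
from h import *
plan((.38,.25,.2,90),(.458,-.097,.12,90))
E
```

```text
tgt (0.38, 0.25, 0.2, 90) travel [-29.93, -18.24, 2.66] twist [-0.0, -0.0, -0.271]
tgt (0.458, -0.097, 0.12, 90) travel [-46.73, -49.58, 10.67] twist [-0.0, -0.0, -0.271]
```

Call:
{"method": "move_arm", "body": {"rows": [{"travel":[-5,-3,0.5],"twist":[0,0,-0.1],"fingers":0},{"travel":[-10,-6,1],"twist":[0,0,-0.2],"fingers":0},{"travel":[-15,-9,1.5],"twist":[0,0,-0.271],"fingers":0},{"travel":[-20,-12,2],"twist":[0,0,-0.271],"fingers":0},{"travel":[-25,-15,2.5],"twist":[0,0,-0.271],"fingers":0},{"travel":[-30,-18.2,2.7],"twist":[0,0,-0.271],"fingers":0},{"travel":[-33,-23.5,3],"twist":[0,0,-0.271],"fingers":0},{"travel":[-36,-29,4],"twist":[0,0,-0.271],"fingers":0},{"travel":[-39,-35,5],"twist":[0,0,-0.271],"fingers":0},{"travel":[-42,-41,6.5],"twist":[0,0,-0.271],"fingers":0},{"travel":[-45,-46,8],"twist":[0,0,-0.271],"fingers":0},{"travel":[-46.7,-49.6,10.7],"twist":[0,0,-0.271],"fingers":0}], "squeeze": 20}}

```text
clock: 1.85
eef_pos: [0.459, -0.0999, 0.1201]
orientation: [0.001, 3.138, -0.003]
contact_force: [0.6, 0.3, 0.1]
width: 1.004
```

```bash
cat > w.py <<'E'
from h import *
import sys
def wlook(name,zt):
    c=camera("wrist");cv2.imwrite(f"pics/{name}.png",c["img"][:,:,::-1]);return c
E
python3 - <<'E'
from w import *
stat();c=wlook("w_bush",0);stat();print(proj(c,[.458,-.097,.007]))
plan((.458,-.097,.12,90))
E
```

```text
{'clock': 1.85, 'joints': [-0.3774, 0.3634, 1.8256, -0.0003, 0.9489, -1.9471], 'eef_pos': [0.459, -0.0999, 0.1201], 'contact_force': [0.6156, 0.3381, 0.0906], 'width': 1.0041}
jaw 89.95 tz [ 0.0034 -0.0016 -1.    ]
{'clock': 1.9, 'joints': [-0.3846, 0.3712, 1.8264, -0.0031, 0.9443, -1.9509], 'eef_pos': [0.4582, -0.1039, 0.1162], 'contact_force': [0.4611, -4.86, -2.8125], 'width': 1.0007}
jaw 89.85 tz [-0.0012 -0.0022 -1.    ]
[324.45554265 233.53405588]
tgt (0.458, -0.097, 0.12, 90) travel [0.02, 0.69, -0.38] twist [-0.002, -0.001, -0.003]
```

View pics/w_bush.png

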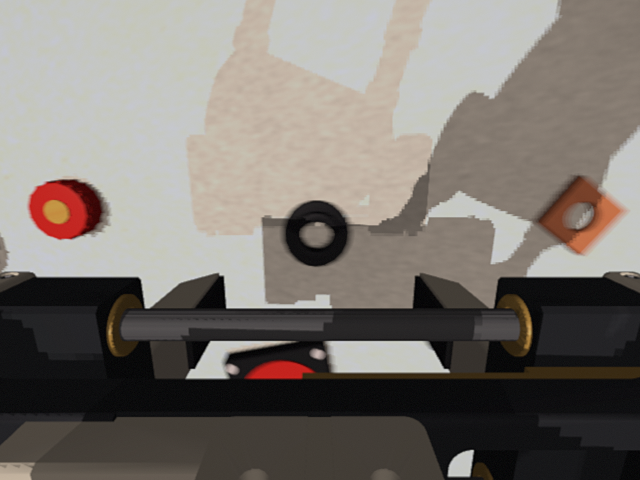

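Wrist view: the bush is at about (316,233) and I predicted (324,233), but the arm was still settling. I'll settle it and measure again.

Call:
{"method": "move_arm", "body": {"rows": [{"travel":[0,0.7,-0.4],"twist":[0,0,0],"fingers":0},{"travel":[0,0.7,-0.4],"twist":[0,0,0],"fingers":0},{"travel":[0,0.7,-0.4],"twist":[0,0,0],"fingers":0}]}}

```text
clock: 2.28
eef_pos: [0.4585, -0.0958, 0.121]
orientation: [0.001, 3.142, -0.004]
contact_force: [-0.4, 0.4, -0.3]
width: 1.002
```

```bash
cat >> w.py <<'E'
def meas(c,ok,X,rad=60,ztop=None,gray=True):
    """hull centre of mask ok(img) near the projection of X, cast to plane z=X[2]"""
    uv=proj(c,X);m=ok(c["img"]).astype(np.uint8)*255
    m[300:]=0
    ct=blob(m,uv,rad);w=world(c,cv2.convexHull(ct),X[2]);M=cv2.moments(w);r=cv2.minAreaRect(w)
    print("pred",uv.round(1),"found",ct[:,0].mean(0).round(1),"world",np.round([M["m10"]/M["m00"],M["m01"]/M["m00"]],4),"rect",np.round(r[0]+r[1],4),round(r[2],1))
E
python3 - <<'E'
from w import *
stat();c=wlook("w_bush2",0)
meas(c,lambda i:i.max(2)<60,[.458,-.097,.007])
plan((.458,-.097,.003,90))
E
```

```text
{'clock': 2.275, 'joints': [-0.3682, 0.3614, 1.8256, -0.0029, 0.9537, -1.9365], 'eef_pos': [0.4585, -0.0958, 0.121], 'contact_force': [-0.3872, 0.4175, -0.3436], 'width': 1.0025}
jaw 89.96 tz [ 1.0e-04 -2.5e-03 -1.0e+00]
pred [319.5 234.4] found [314.5 234.1] world [ 0.4585 -0.1011] rect [ 0.4584 -0.1012  0.0536  0.054 ] 46.8
tgt (0.458, -0.097, 0.003, 90) travel [0.05, -0.08, 11.8] twist [-0.003, 0.0, -0.001]
```

Call:
{"method": "move_arm", "body": {"rows": [{"travel":[0,-0.3,5],"twist":[0,0,0],"fingers":0},{"travel":[0,-0.3,9],"twist":[0,0,0],"fingers":0},{"travel":[0,-0.3,11],"twist":[0,0,0],"fingers":0},{"travel":[0,-0.3,11.8],"twist":[0,0,0],"fingers":0},{"travel":[0,-0.3,11.85],"twist":[0,0,0],"fingers":0},{"travel":[0,-0.3,11.85],"twist":[0,0,0],"fingers":0.5},{"travel":[0,-0.3,11.85],"twist":[0,0,0],"fingers":1},{"travel":[0,-0.3,11.85],"twist":[0,0,0],"fingers":1},{"travel":[0,-0.3,11.85],"twist":[0,0,0],"fingers":1},{"travel":[0,-0.3,11.85],"twist":[0,0,0],"fingers":1},{"travel":[0,-0.3,11.85],"twist":[0,0,0],"fingers":1},{"travel":[0,-0.3,11.85],"twist":[0,0,0],"fingers":1}], "squeeze": 15}}

```text
clock: 3.82
eef_pos: [0.4586, -0.0992, 0.0026]
orientation: [0.001, 3.141, -0.004]
contact_force: [-0.4, 0.7, 4.2]
width: 0.593
```

```bash
python3 - <<'E'
from w import *
stat();c=wlook("w_bush3",0)
plan((.458,-.099,.12,90),(.6036,-.1278,.12,90),(.6036,-.1278,.085,90))
E
```

```text
{'clock': 3.825, 'joints': [-0.375, 0.5626, 1.9293, -0.004, 0.6485, -1.9419], 'eef_pos': [0.4586, -0.0992, 0.0026], 'contact_force': [-0.4361, 0.6565, 4.2349], 'width': 0.5931}
jaw 89.96 tz [ 3.0e-04 -2.7e-03 -1.0e+00]
tgt (0.458, -0.099, 0.12, 90) travel [0.05, -0.01, -11.74] twist [-0.003, 0.0, -0.001]
tgt (0.6036, -0.1278, 0.12, 90) travel [-14.51, -2.88, -11.73] twist [-0.003, 0.0, -0.001]
tgt (0.6036, -0.1278, 0.085, 90) travel [-14.51, -2.87, -8.23] twist [-0.003, 0.0, -0.001]
```

View pics/w_bush3.png

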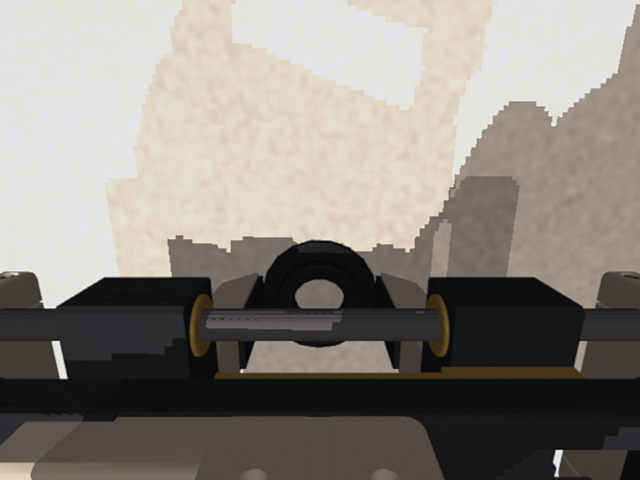

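Width 0.593 × 92 ≈ 55 mm, which matches the flange. The bush is centred between the fingers at (319,295). I'll lift it and carry it over the red stud.

Call:
{"method": "move_arm", "body": {"rows": [{"travel":[0,0,-4],"twist":[0,0,0],"fingers":1},{"travel":[0,0,-8],"twist":[0,0,0],"fingers":1},{"travel":[0,0,-11.7],"twist":[0,0,0],"fingers":1},{"travel":[-4,-0.8,-11.7],"twist":[0,0,0],"fingers":1},{"travel":[-8,-1.6,-11.7],"twist":[0,0,0],"fingers":1},{"travel":[-12,-2.4,-11.7],"twist":[0,0,0],"fingers":1},{"travel":[-14.5,-2.9,-11.7],"twist":[-0.003,0,0],"fingers":1},{"travel":[-14.5,-2.9,-11.7],"twist":[-0.003,0,0],"fingers":1},{"travel":[-14.5,-2.9,-11.7],"twist":[-0.003,0,0],"fingers":1}]}}

```text
clock: 5.0
eef_pos: [0.6023, -0.1276, 0.1191]
orientation: [-0.001, -3.14, -0.001]
contact_force: [0.8, -0.4, 0.4]
width: 0.592
```

```bash
python3 - <<'E'
from w import *
stat();c=wlook("w_b4",0);cs=camera("scene")
print("stud tip pred wrist",proj(c,[.6036,-.1278,.062]),"seat",proj(c,[.6036,-.1278,.018]))
x,y=proj(cs,[.6036,-.1278,.07]).astype(int);cv2.imwrite("pics/s_b4.png",cv2.resize(cs["img"][y-60:y+60,x-80:x+80,::-1],(800,600),interpolation=2))
plan((.6036,-.1278,.075,90),(.6036,-.1278,.021,90))
E
```

```text
{'clock': 5.0, 'joints': [-0.3334, 0.6033, 1.4039, 0.0003, 1.1363, -1.9036], 'eef_pos': [0.6023, -0.1276, 0.1191], 'contact_force': [0.7808, -0.3698, 0.3717], 'width': 0.5918}
jaw 89.96 tz [-1.7e-03  9.0e-04 -1.0e+00]
stud tip pred wrist [320.78728149 258.74972007] seat [320.41264676 240.94328556]
tgt (0.6036, -0.1278, 0.075, 90) travel [-0.12, -0.01, 4.46] twist [0.001, -0.001, -0.001]
tgt (0.6036, -0.1278, 0.021, 90) travel [-0.12, -0.02, 9.86] twist [0.001, -0.001, -0.001]
```

View pics/w_b4.png

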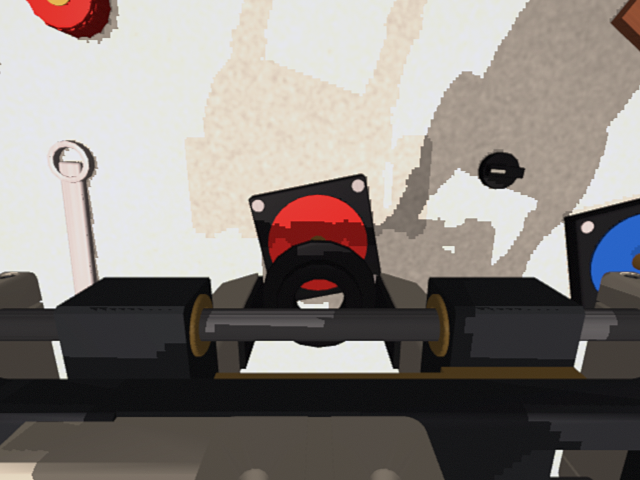

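View pics/s_b4.png

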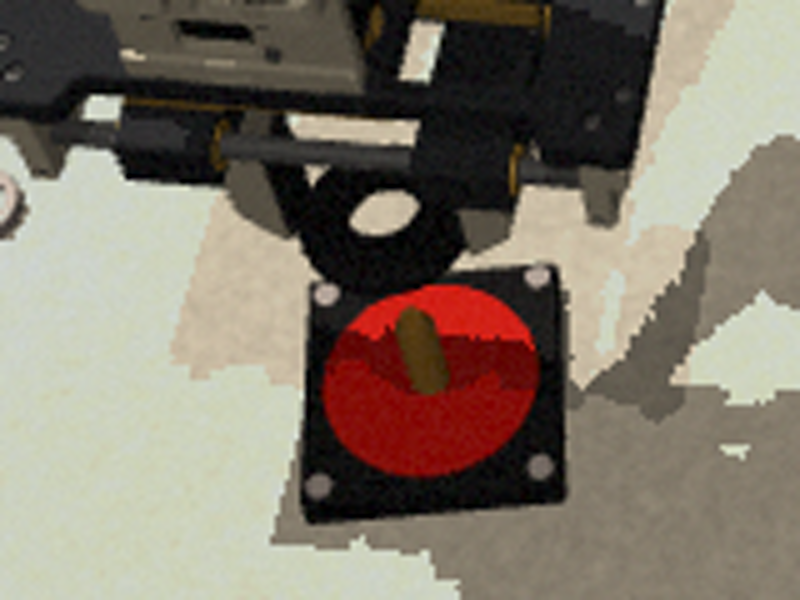

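Wrist view: the disc centre column is about 318–320, which matches the prediction of 320. The scene view also fits. I descend part way and check the force.

Call:
{"method": "move_arm", "body": {"rows": [{"travel":[-0.12,0,3],"twist":[0,0,0],"fingers":1},{"travel":[-0.12,0,5],"twist":[0,0,0],"fingers":1},{"travel":[-0.12,0,6],"twist":[0,0,0],"fingers":1},{"travel":[-0.12,0,7],"twist":[0,0,0],"fingers":1},{"travel":[-0.12,0,7],"twist":[0,0,0],"fingers":1}]}}

```text
clock: 5.72
eef_pos: [0.6033, -0.1276, 0.0494]
orientation: [-0.001, -3.14, -0.001]
contact_force: [1.6, -0.4, -0.7]
width: 0.586
```

```bash
python3 - <<'E'
from w import *
stat();c=wlook("w_b5",0)
plan((.6036,-.1278,.021,90))
E
```

```text
{'clock': 5.725, 'joints': [-0.3328, 0.6858, 1.4658, 0.0004, 0.9916, -1.903], 'eef_pos': [0.6033, -0.1276, 0.0494], 'contact_force': [1.6184, -0.3594, -0.6507], 'width': 0.5865}
jaw 89.95 tz [-1.4e-03  8.0e-04 -1.0e+00]
tgt (0.6036, -0.1278, 0.021, 90) travel [0.01, -0.01, 2.89] twist [0.001, -0.0, -0.001]
```

View pics/w_b5.png

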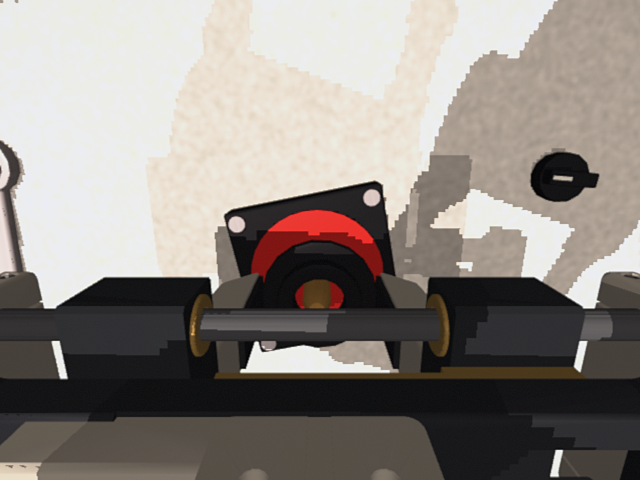

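The stud shows through the hole at (318,293), centred, with no contact force. I lower to the seat and release.

Call:
{"method": "move_arm", "body": {"rows": [{"travel":[0,0,1.5],"twist":[0,0,0],"fingers":1},{"travel":[0,0,2.5],"twist":[0,0,0],"fingers":1},{"travel":[0,0,2.85],"twist":[0,0,0],"fingers":1},{"travel":[0,0,2.85],"twist":[0,0,0],"fingers":1},{"travel":[0,0,2.85],"twist":[0,0,0],"fingers":0.2},{"travel":[0,0,2.85],"twist":[0,0,0],"fingers":0},{"travel":[0,0,2.85],"twist":[0,0,0],"fingers":0},{"travel":[0,0,2.85],"twist":[0,0,0],"fingers":0},{"travel":[0,0,0],"twist":[0,0,0],"fingers":0},{"travel":[0,0,-4],"twist":[0,0,0],"fingers":0},{"travel":[0,0,-8],"twist":[0,0,0],"fingers":0},{"travel":[0,0,-8],"twist":[0,0,0],"fingers":0}]}}

```text
clock: 7.28
eef_pos: [0.6057, -0.1284, 0.1337]
orientation: [0.001, 3.135, -0.003]
contact_force: [0.2, -0.5, -0.2]
width: 1.0
```

```bash
python3 - <<'E'
from w import *
stat();c=wlook("w_b6",0)
plan((.441,.110,.13,54.3),(.441,.110,.12,54.3))
E
```

```text
{'clock': 7.275, 'joints': [-0.3327, 0.5895, 1.3849, 0.0003, 1.1604, -1.903], 'eef_pos': [0.6057, -0.1284, 0.1337], 'contact_force': [0.2201, -0.4656, -0.2362], 'width': 1.0001}
jaw 89.96 tz [ 0.0065 -0.002  -1.    ]
tgt (0.441, 0.11, 0.13, 54.3) travel [16.37, 23.79, 0.09] twist [0.0, 0.003, 0.622]
tgt (0.441, 0.11, 0.12, 54.3) travel [16.37, 23.79, 1.09] twist [0.0, 0.003, 0.622]
```

View pics/w_b6.png

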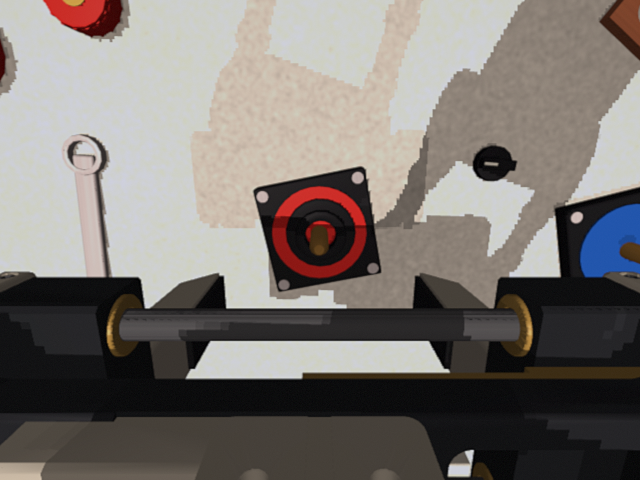

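The bush sits flat and concentric on the red disc, at (319,233) in the picture. Next is the copper plate.

Call:
{"method": "move_arm", "body": {"rows": [{"travel":[3,4.3,0],"twist":[0,0.003,0.16],"fingers":0},{"travel":[6.5,9.2,0],"twist":[0,0.003,0.32],"fingers":0},{"travel":[10,14.2,0],"twist":[0,0.003,0.48],"fingers":0},{"travel":[13.5,19.3,0.5],"twist":[0,0.003,0.622],"fingers":0},{"travel":[16.4,23.8,1.1],"twist":[0,0.003,0.622],"fingers":0},{"travel":[16.4,23.8,1.1],"twist":[0,0.003,0.622],"fingers":0},{"travel":[16.4,23.8,1.1],"twist":[0,0.003,0.622],"fingers":0},{"travel":[16.4,23.8,1.1],"twist":[0,0.003,0.622],"fingers":0}]}}

```text
clock: 8.32
eef_pos: [0.4413, 0.1093, 0.1196]
orientation: [-0.964, -2.99, -0.0]
contact_force: [0.3, 0.3, 0.2]
width: 1.0
```

```bash
python3 - <<'E'
from w import *
stat();c=wlook("w_p1",0)
def cop(i):
    h=cv2.cvtColor(i,cv2.COLOR_RGB2HSV);return (h[:,:,0]>3)&(h[:,:,0]<20)&(h[:,:,1]>90)&(h[:,:,2]>60)
meas(c,cop,[.441,.11,.005]);meas(c,cop,[.441,.11,.01])
plan((.441,.110,.003,54.3))
E
```

```text
{'clock': 8.325, 'joints': [0.0738, 0.342, 1.862, 0.0002, 0.9379, -0.873], 'eef_pos': [0.4413, 0.1093, 0.1196], 'contact_force': [0.3339, 0.3236, 0.1997], 'width': 0.9996}
jaw 54.24 tz [-3.e-04  1.e-04 -1.e+00]
pred [320.6 233.2] found [320.6 237.5] world [0.4445 0.1077] rect [0.4443 0.1076 0.0469 0.0476] 54.2
pred [320.6 234.7] found [320.6 237.5] world [0.4434 0.1084] rect [0.4433 0.1083 0.0461 0.0467] 54.2
tgt (0.441, 0.11, 0.003, 54.3) travel [0.07, 0.04, 11.67] twist [0.0, -0.0, -0.001]
```

View pics/w_p1.png

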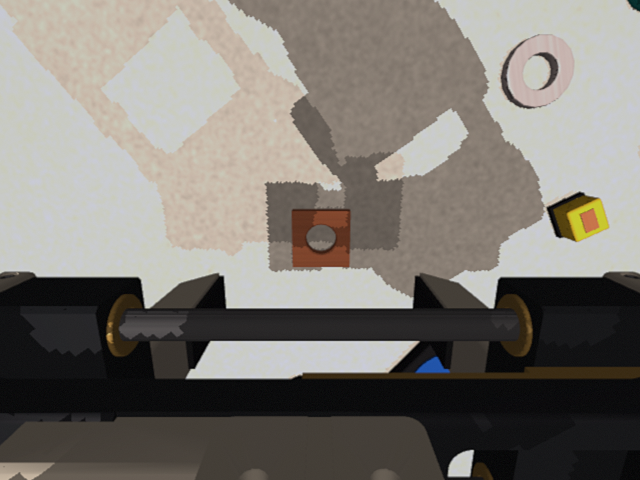

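Wrist view: the plate is square to the jaws at (321,237), centre about (0.443, 0.108). The side view agrees and the scene view is 5 mm off; I follow the two that agree.

Call:
{"method": "move_arm", "body": {"rows": [{"travel":[-0.2,0,5],"twist":[0,0,0],"fingers":0},{"travel":[-0.2,0,9],"twist":[0,0,0],"fingers":0},{"travel":[-0.2,0,11],"twist":[0,0,0],"fingers":0},{"travel":[-0.2,0,11.65],"twist":[0,0,0],"fingers":0},{"travel":[-0.2,0,11.7],"twist":[0,0,0],"fingers":0.3},{"travel":[-0.2,0,11.7],"twist":[0,0,0],"fingers":1},{"travel":[-0.2,0,11.7],"twist":[0,0,0],"fingers":1},{"travel":[-0.2,0,11.7],"twist":[0,0,0],"fingers":1},{"travel":[-0.2,0,11.7],"twist":[0,0,0],"fingers":1},{"travel":[-0.2,0,11.7],"twist":[0,0,0],"fingers":1},{"travel":[-0.2,0,11.7],"twist":[0,0,0],"fingers":1},{"travel":[-0.2,0,11.7],"twist":[0,0,0],"fingers":1}], "squeeze": 25}}

```text
clock: 9.88
eef_pos: [0.4431, 0.1082, 0.0029]
orientation: [0.965, 2.99, 0.001]
contact_force: [-1.6, 1.1, 5.6]
width: 0.499
```

```bash
python3 - <<'E'
from w import *
stat();c=wlook("w_p2",0)
plan((.443,.1085,.13,54.3),(.6036,-.1278,.13,75),(.6036,-.1278,.13,90))
E
```

```text
{'clock': 9.875, 'joints': [0.071, 0.5475, 1.9641, 0.0005, 0.6296, -0.8759], 'eef_pos': [0.4431, 0.1082, 0.0029], 'contact_force': [-1.5741, 1.1087, 5.6183], 'width': 0.499}
jaw 54.23 tz [ 4.e-04  3.e-04 -1.e+00]
tgt (0.443, 0.1085, 0.13, 54.3) travel [0.03, 0.03, -12.71] twist [0.0, 0.0, -0.001]
tgt (0.6036, -0.1278, 0.13, 75) travel [-26.82, -9.76, -12.71] twist [0.0, 0.0, -0.363]
tgt (0.6036, -0.1278, 0.13, 90) travel [-26.82, -9.76, -12.71] twist [0.0, 0.0, -0.624]
```

View pics/w_p2.png

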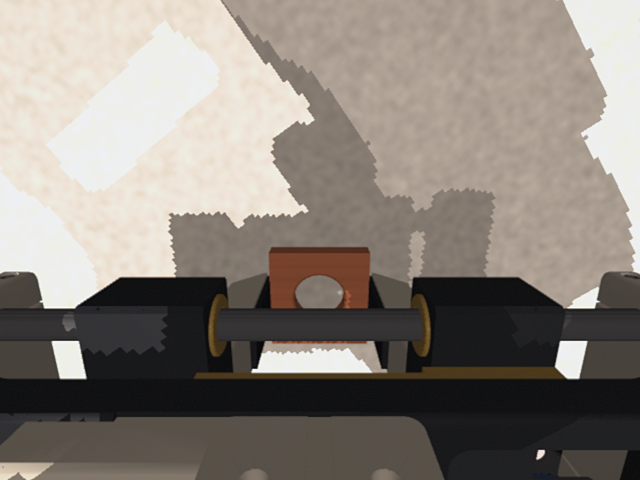

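Grip width is 45.9 mm, correct. I lift and carry it to the stud.

Call:
{"method": "move_arm", "body": {"rows": [{"travel":[0,0,-5],"twist":[0,0,0],"fingers":1},{"travel":[0,0,-10],"twist":[0,0,0],"fingers":1},{"travel":[-2,-0.7,-12.7],"twist":[0,0,-0.1],"fingers":1},{"travel":[-7,-2.5,-12.7],"twist":[0,0,-0.25],"fingers":1},{"travel":[-12,-4.4,-12.7],"twist":[0,0,-0.4],"fingers":1},{"travel":[-17,-6.2,-12.7],"twist":[0,0,-0.55],"fingers":1},{"travel":[-22,-8,-12.7],"twist":[0,0,-0.624],"fingers":1},{"travel":[-26,-9.5,-12.7],"twist":[0,0,-0.624],"fingers":1},{"travel":[-26.8,-9.8,-12.7],"twist":[0,0,-0.624],"fingers":1},{"travel":[-26.8,-9.8,-12.7],"twist":[0,0,-0.624],"fingers":1},{"travel":[-26.8,-9.8,-12.7],"twist":[0,0,-0.624],"fingers":1}]}}

```text
clock: 11.3
eef_pos: [0.6024, -0.1267, 0.1296]
orientation: [0.001, -3.141, -0.002]
contact_force: [0.0, 0.6, -1.2]
width: 0.497
```

```bash
python3 - <<'E'
from w import *
stat()
plan((.6036,-.1278,.055,90),(.6036,-.1278,.0353,90))
E
```

```text
{'clock': 11.3, 'joints': [-0.3321, 0.5918, 1.393, 0.0007, 1.158, -1.9038], 'eef_pos': [0.6024, -0.1267, 0.1296], 'contact_force': [0.0464, 0.6079, -1.2054], 'width': 0.4974}
jaw 90.04 tz [-0.001  0.001 -1.   ]
tgt (0.6036, -0.1278, 0.055, 90) travel [-0.13, -0.12, 7.46] twist [0.001, -0.001, 0.001]
tgt (0.6036, -0.1278, 0.0353, 90) travel [-0.13, -0.12, 9.43] twist [0.001, -0.001, 0.001]
```

Call:
{"method": "move_arm", "body": {"rows": [{"travel":[-0.13,-0.1,3],"twist":[0,0,0],"fingers":1},{"travel":[-0.13,-0.1,5.5],"twist":[0,0,0],"fingers":1},{"travel":[-0.13,-0.1,6.5],"twist":[0,0,0],"fingers":1},{"travel":[-0.13,-0.1,7.4],"twist":[0,0,0],"fingers":1},{"travel":[-0.13,-0.1,7.4],"twist":[0,0,0],"fingers":1}]}}

```text
clock: 11.92
eef_pos: [0.6036, -0.1273, 0.0557]
orientation: [0.002, -3.14, -0.002]
contact_force: [0.6, 0.1, -1.3]
width: 0.495
```

```bash
python3 - <<'E'
from w import *
stat();c=wlook("w_p3",0)
plan((.6036,-.1278,.0353,90))
E
```

```text
{'clock': 11.925, 'joints': [-0.3324, 0.6781, 1.4606, 0.0008, 1.0044, -1.9046], 'eef_pos': [0.6036, -0.1273, 0.0557], 'contact_force': [0.5594, 0.054, -1.311], 'width': 0.4951}
jaw 90.06 tz [-0.0012  0.0011 -1.    ]
tgt (0.6036, -0.1278, 0.0353, 90) travel [0.03, -0.03, 2.09] twist [0.001, -0.0, 0.001]
```

View pics/w_p3.png

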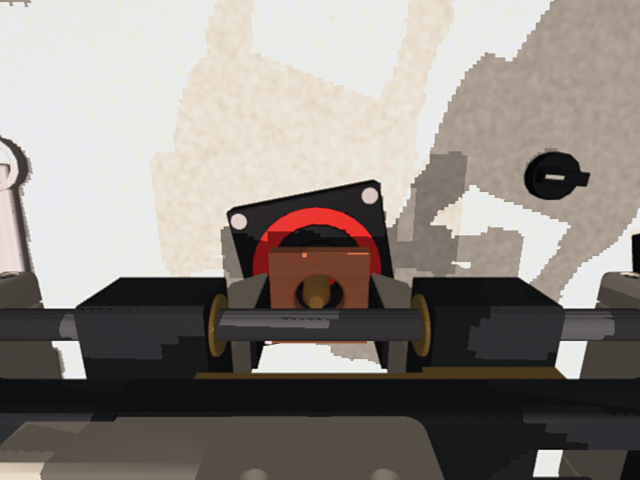

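The stud is centred in the plate's hole at (318,293) with no contact. I lower and release.

Call:
{"method": "move_arm", "body": {"rows": [{"travel":[0,0,1],"twist":[0,0,0],"fingers":1},{"travel":[0,0,1.8],"twist":[0,0,0],"fingers":1},{"travel":[0,0,2.1],"twist":[0,0,0],"fingers":1},{"travel":[0,0,2.1],"twist":[0,0,0],"fingers":1},{"travel":[0,0,2.1],"twist":[0,0,0],"fingers":0.3},{"travel":[0,0,2.1],"twist":[0,0,0],"fingers":0},{"travel":[0,0,2.1],"twist":[0,0,0],"fingers":0},{"travel":[0,0,2.1],"twist":[0,0,0],"fingers":0},{"travel":[0,0,0],"twist":[0,0,0],"fingers":0},{"travel":[0,0,-4],"twist":[0,0,0],"fingers":0},{"travel":[0,0,-8],"twist":[0,0,0],"fingers":0},{"travel":[0,0,-8],"twist":[0,0,0],"fingers":0}]}}

```text
clock: 13.48
eef_pos: [0.6059, -0.1282, 0.14]
orientation: [-0.002, 3.135, -0.003]
contact_force: [0.1, -0.5, -0.5]
width: 1.004
```

```bash
python3 - <<'E'
from w import *
stat();c=wlook("w_p4",0)
plan((.433,.307,.12,100),(.433,.307,.12,40),(.433,.307,.12,54))
E
```

```text
{'clock': 13.475, 'joints': [-0.3325, 0.5836, 1.377, 0.0007, 1.1741, -1.9046], 'eef_pos': [0.6059, -0.1282, 0.14], 'contact_force': [0.1144, -0.5004, -0.4845], 'width': 1.0039}
jaw 90.06 tz [ 0.0067 -0.0016 -1.    ]
tgt (0.433, 0.307, 0.12, 100) travel [17.13, 43.5, 1.71] twist [-0.0, 0.003, -0.174]
tgt (0.433, 0.307, 0.12, 40) travel [17.13, 43.5, 1.71] twist [0.001, 0.003, 0.874]
tgt (0.433, 0.307, 0.12, 54) travel [17.13, 43.5, 1.71] twist [0.001, 0.003, 0.629]
```

View pics/w_p4.png

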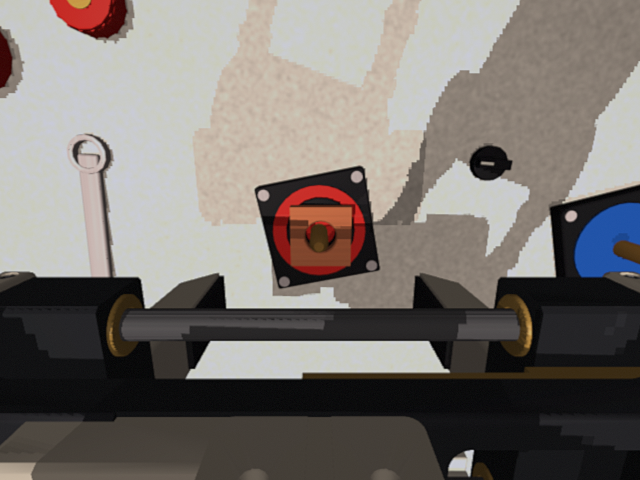

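The plate sits flat and concentric at (320,235). Next is the washer, with the jaws at 40° to stay clear of the teal ring, the green ring and the relay.

Call:
{"method": "move_arm", "body": {"rows": [{"travel":[2,5,0],"twist":[0,0.003,0.15],"fingers":0},{"travel":[4,10.5,0],"twist":[0,0.003,0.3],"fingers":0},{"travel":[6.2,16,0],"twist":[0,0.003,0.45],"fingers":0},{"travel":[8.4,21.5,0],"twist":[0,0.003,0.6],"fingers":0},{"travel":[10.6,27,0.5],"twist":[0,0.003,0.75],"fingers":0},{"travel":[12.8,32.5,1],"twist":[0,0.003,0.874],"fingers":0},{"travel":[15,38,1.5],"twist":[0,0.003,0.874],"fingers":0},{"travel":[17.1,43.5,1.7],"twist":[0,0.003,0.874],"fingers":0},{"travel":[17.1,43.5,1.7],"twist":[0,0.003,0.874],"fingers":0},{"travel":[17.1,43.5,1.7],"twist":[0,0.003,0.874],"fingers":0},{"travel":[17.1,43.5,1.7],"twist":[0,0.003,0.874],"fingers":0}]}}

```text
clock: 14.9
eef_pos: [0.4338, 0.3057, 0.1197]
orientation: [-1.331, -2.845, -0.0]
contact_force: [0.5, -1.1, 0.8]
width: 1.0
```

```bash
python3 - <<'E'
from w import *
stat();c=wlook("w_w1",0)
uv=proj(c,[.433,.307,.01]);print(uv)
# hull by hole + outer: hough circle on crop
g=cv2.GaussianBlur(cv2.cvtColor(c["img"],cv2.COLOR_RGB2GRAY),(5,5),0)
x0,y0=int(uv[0])-60,int(uv[1])-60
for r1,r2 in((11,21),(26,38)):
    h=cv2.HoughCircles(g[y0:y0+120,x0:x0+120],cv2.HOUGH_GRADIENT,1,20,param1=80,param2=12,minRadius=r1,maxRadius=r2)
    for q in (h[0][:2] if h is not None else []):
        p=q[:2]+[x0,y0];print(q[2],p,ray(c,p,.01).round(4))
plan((.433,.307,.003,40))
E
```

```text
{'clock': 14.9, 'joints': [0.4691, 0.4626, 1.6584, 0.0006, 1.0208, -0.2271], 'eef_pos': [0.4338, 0.3057, 0.1197], 'contact_force': [0.5242, -1.1408, 0.7533], 'width': 1.0002}
jaw 39.87 tz [-5.e-04  4.e-04 -1.e+00]
[320.07003917 233.44330599]
13.8 [319.5 236.5] [0.4343 0.3048 0.01  ]
30.3 [319.5 235.5] [0.4337 0.3054 0.01  ]
tgt (0.433, 0.307, 0.003, 40) travel [0.15, 0.01, 11.69] twist [0.0, -0.001, -0.003]
```

View pics/w_w1.png

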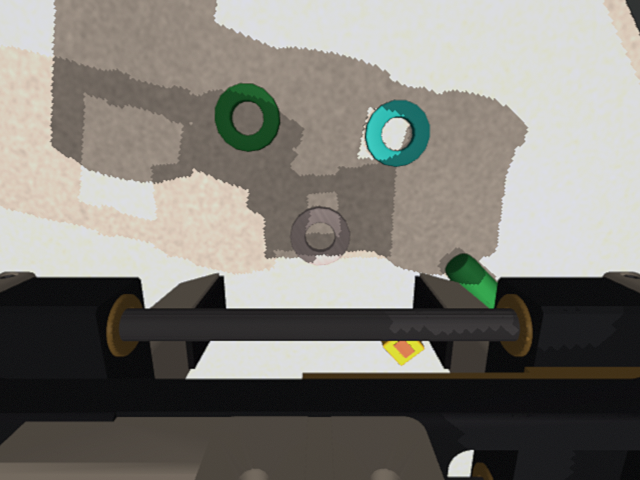

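Wrist view: the washer is at (319.5,236), which gives (0.434, 0.305), right under the TCP. The neighbours are clear. I descend and grip.

Call:
{"method": "move_arm", "body": {"rows": [{"travel":[0,0,5],"twist":[0,0,0],"fingers":0},{"travel":[0,0,9],"twist":[0,0,0],"fingers":0},{"travel":[0,0,11],"twist":[0,0,0],"fingers":0},{"travel":[0,0,11.65],"twist":[0,0,0],"fingers":0},{"travel":[0,0,11.7],"twist":[0,0,0],"fingers":0.3},{"travel":[0,0,11.7],"twist":[0,0,0],"fingers":1},{"travel":[0,0,11.7],"twist":[0,0,0],"fingers":1},{"travel":[0,0,11.7],"twist":[0,0,0],"fingers":1},{"travel":[0,0,11.7],"twist":[0,0,0],"fingers":1},{"travel":[0,0,11.7],"twist":[0,0,0],"fingers":1},{"travel":[0,0,11.7],"twist":[0,0,0],"fingers":1},{"travel":[0,0,11.7],"twist":[0,0,0],"fingers":1}]}}

```text
clock: 16.45
eef_pos: [0.434, 0.3059, 0.0031]
orientation: [-1.331, -2.845, -0.001]
contact_force: [-0.3, 0.0, 4.3]
width: 0.507
```

```bash
python3 - <<'E'
from w import *
stat();c=wlook("w_w2",0)
plan((.434,.305,.14,40),(.6036,-.1278,.14,90))
E
```

```text
{'clock': 16.45, 'joints': [0.4691, 0.6349, 1.7559, 0.0009, 0.7503, -0.2272], 'eef_pos': [0.434, 0.3059, 0.0031], 'contact_force': [-0.2667, 0.0485, 4.3138], 'width': 0.5074}
jaw 39.86 tz [ 1.e-04  8.e-04 -1.e+00]
tgt (0.434, 0.305, 0.14, 40) travel [-0.06, -0.05, -13.69] twist [0.001, -0.0, -0.002]
tgt (0.6036, -0.1278, 0.14, 90) travel [-44.15, -14.77, -13.72] twist [0.001, -0.0, -0.875]
```

View pics/w_w2.png

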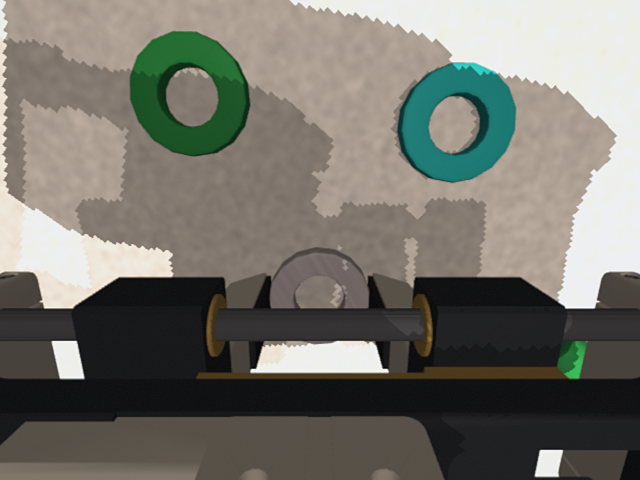

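The washer is gripped and centred at (319,292). I carry it over.

Call:
{"method": "move_arm", "body": {"rows": [{"travel":[0,0,-5],"twist":[0,0,0],"fingers":1},{"travel":[0,0,-10],"twist":[0,0,0],"fingers":1},{"travel":[-3,-1,-13.5],"twist":[0,0,-0.1],"fingers":1},{"travel":[-8.5,-2.8,-13.7],"twist":[0,0,-0.25],"fingers":1},{"travel":[-14,-4.7,-13.7],"twist":[0,0,-0.4],"fingers":1},{"travel":[-19.5,-6.5,-13.7],"twist":[0,0,-0.55],"fingers":1},{"travel":[-25,-8.4,-13.7],"twist":[0,0,-0.7],"fingers":1},{"travel":[-30.5,-10.2,-13.7],"twist":[0,0,-0.85],"fingers":1},{"travel":[-36,-12,-13.7],"twist":[0,0,-0.875],"fingers":1},{"travel":[-41,-13.7,-13.7],"twist":[0,0,-0.875],"fingers":1},{"travel":[-44.1,-14.8,-13.7],"twist":[0,0,-0.875],"fingers":1},{"travel":[-44.1,-14.8,-13.7],"twist":[0,0,-0.875],"fingers":1}]}}

```text
clock: 18.0
eef_pos: [0.6029, -0.1301, 0.1386]
orientation: [-0.006, -3.141, -0.001]
contact_force: [-0.5, -0.5, -0.8]
width: 0.507
```

Call:
{"method": "move_arm", "body": {"rows": [{"travel":[0,0,0],"twist":[0,0,0],"fingers":1},{"travel":[0,0,0],"twist":[0,0,0],"fingers":1}]}}

```text
clock: 18.25
eef_pos: [0.6025, -0.129, 0.1383]
orientation: [-0.004, -3.14, -0.002]
contact_force: [0.5, -0.2, -1.7]
width: 0.505
```

```bash
python3 - <<'E'
from w import *
stat()
plan((.6036,-.1278,.06,90),(.6036,-.1278,.0455,90))
E
```

```text
{'clock': 18.25, 'joints': [-0.3355, 0.5847, 1.38, 0.0006, 1.1791, -1.9041], 'eef_pos': [0.6025, -0.129, 0.1383], 'contact_force': [0.5008, -0.1668, -1.6751], 'width': 0.5055}
jaw 89.86 tz [-0.002   0.0013 -1.    ]
tgt (0.6036, -0.1278, 0.06, 90) travel [-0.13, 0.11, 7.83] twist [0.001, -0.002, -0.002]
tgt (0.6036, -0.1278, 0.0455, 90) travel [-0.13, 0.11, 9.28] twist [0.001, -0.002, -0.002]
```

Call:
{"method": "move_arm", "body": {"rows": [{"travel":[-0.13,0.1,3],"twist":[0,-0.002,-0.002],"fingers":1},{"travel":[-0.13,0.1,5.5],"twist":[0,-0.002,-0.002],"fingers":1},{"travel":[-0.13,0.1,7],"twist":[0,-0.002,-0.002],"fingers":1},{"travel":[-0.13,0.1,7.8],"twist":[0,-0.002,-0.002],"fingers":1},{"travel":[-0.13,0.1,7.8],"twist":[0,-0.002,-0.002],"fingers":1}]}}

```text
clock: 18.88
eef_pos: [0.6037, -0.1277, 0.0603]
orientation: [-0.0, -3.141, -0.002]
contact_force: [-0.4, -0.2, -1.1]
width: 0.507
```

```bash
python3 - <<'E'
from w import *
stat();c=wlook("w_w3",0)
plan((.6036,-.1278,.0453,90))
E
```

```text
{'clock': 18.875, 'joints': [-0.3332, 0.6721, 1.4574, 0.0014, 1.0126, -1.9046], 'eef_pos': [0.6037, -0.1277, 0.0603], 'contact_force': [-0.4037, -0.1654, -1.1151], 'width': 0.5073}
jaw 89.99 tz [-1.0e-04  1.3e-03 -1.0e+00]
tgt (0.6036, -0.1278, 0.0453, 90) travel [0.04, 0.01, 1.55] twist [0.001, 0.001, -0.0]
```

View pics/w_w3.png

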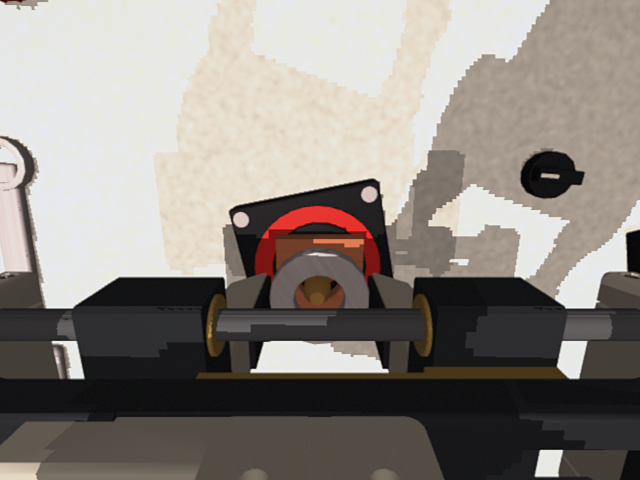

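The stud tip shows inside the washer hole at (318,293), with no contact. I lower and release.

Call:
{"method": "move_arm", "body": {"rows": [{"travel":[0,0,0.8],"twist":[0,0,0],"fingers":1},{"travel":[0,0,1.3],"twist":[0,0,0],"fingers":1},{"travel":[0,0,1.55],"twist":[0,0,0],"fingers":1},{"travel":[0,0,1.55],"twist":[0,0,0],"fingers":1},{"travel":[0,0,1.55],"twist":[0,0,0],"fingers":0.3},{"travel":[0,0,1.55],"twist":[0,0,0],"fingers":0},{"travel":[0,0,1.55],"twist":[0,0,0],"fingers":0},{"travel":[0,0,1.55],"twist":[0,0,0],"fingers":0},{"travel":[0,0,0],"twist":[0,0,0],"fingers":0},{"travel":[0,0,-4],"twist":[0,0,0],"fingers":0},{"travel":[0,0,-7],"twist":[0,0,0],"fingers":0},{"travel":[0,0,-7],"twist":[0,0,0],"fingers":0}]}}

```text
clock: 20.42
eef_pos: [0.6057, -0.1285, 0.1348]
orientation: [0.0, 3.134, -0.002]
contact_force: [0.6, -0.2, -0.7]
width: 0.998
```

```bash
python3 - <<'E'
from w import *
stat();c=wlook("w_w4",0)
plan((.435,-.294,.12,25),(.435,-.294,.12,70),(.435,-.294,.12,50))
E
```

```text
{'clock': 20.425, 'joints': [-0.3334, 0.5881, 1.3843, 0.0013, 1.1617, -1.9045], 'eef_pos': [0.6057, -0.1285, 0.1348], 'contact_force': [0.6045, -0.2271, -0.6564], 'width': 0.9978}
jaw 89.99 tz [ 0.0075 -0.0013 -1.    ]
tgt (0.435, -0.294, 0.12, 25) travel [16.96, -16.59, 1.2] twist [0.002, 0.004, 1.134]
tgt (0.435, -0.294, 0.12, 70) travel [16.96, -16.59, 1.2] twist [0.001, 0.004, 0.349]
tgt (0.435, -0.294, 0.12, 50) travel [16.96, -16.59, 1.2] twist [0.001, 0.004, 0.698]
```

View pics/w_w4.png

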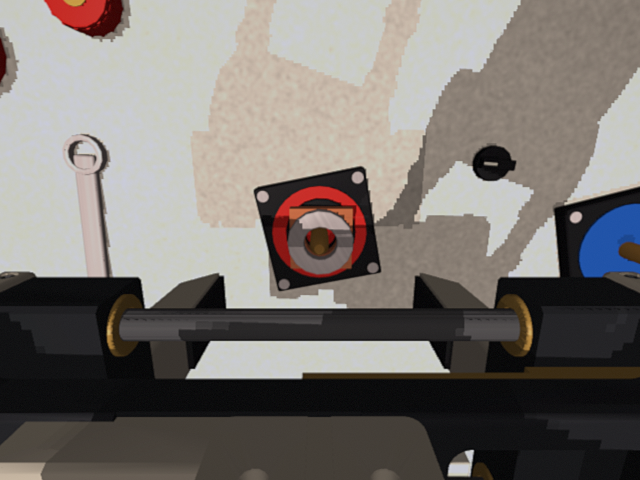

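The washer is seated, with the stud showing in its hole at (319,240). Next is the small cap, jaws at 50° to clear the big cap and the spanner.

Call:
{"method": "move_arm", "body": {"rows": [{"travel":[3,-3,0],"twist":[0,0.004,0.15],"fingers":0},{"travel":[7,-7,0],"twist":[0,0.004,0.3],"fingers":0},{"travel":[11,-11,0.5],"twist":[0,0.004,0.45],"fingers":0},{"travel":[15,-14.6,1],"twist":[0,0.004,0.6],"fingers":0},{"travel":[17,-16.6,1.2],"twist":[0,0.004,0.698],"fingers":0},{"travel":[17,-16.6,1.2],"twist":[0,0.004,0.698],"fingers":0},{"travel":[17,-16.6,1.2],"twist":[0,0.004,0.698],"fingers":0},{"travel":[17,-16.6,1.2],"twist":[0,0.004,0.698],"fingers":0}]}}

```text
clock: 21.48
eef_pos: [0.4353, -0.2933, 0.1198]
orientation: [-1.071, -2.953, -0.002]
contact_force: [0.3, -0.7, -0.1]
width: 1.0
```

```bash
python3 - <<'E'
from w import *
stat();c=wlook("w_c1",0);i=c["img"]
red=lambda i:((lambda h:((h[:,:,0]<10)|(h[:,:,0]>172))&(h[:,:,1]>150)&(h[:,:,2]>40))(cv2.cvtColor(i,cv2.COLOR_RGB2HSV)))
meas(c,red,[.435,-.294,.011],45)
brass=lambda i:((lambda h:(h[:,:,0]>11)&(h[:,:,0]<30)&(h[:,:,1]>100)&(h[:,:,2]>50))(cv2.cvtColor(i,cv2.COLOR_RGB2HSV)))
meas(c,brass,[.435,-.294,.022],45)
plan((.435,-.294,.005,50))
E
```

```text
{'clock': 21.475, 'joints': [-0.7397, 0.4535, 1.6739, 0.0015, 1.0151, -1.6153], 'eef_pos': [0.4353, -0.2933, 0.1198], 'contact_force': [0.2601, -0.7057, -0.1269], 'width': 1.0001}
jaw 50.12 tz [ 2.0e-04  1.6e-03 -1.0e+00]
pred [318.8 236. ] found [319.7 239.8] world [ 0.4381 -0.2959] rect [ 0.438  -0.2956  0.0449  0.0477] 44.6
pred [318.9 239.7] found [319.5 242.9] world [ 0.4372 -0.2952] rect [ 0.4371 -0.2951  0.0175  0.0166] 50.1
tgt (0.435, -0.294, 0.005, 50) travel [-0.03, -0.09, 11.49] twist [0.001, -0.001, 0.002]
```

View pics/w_c1.png

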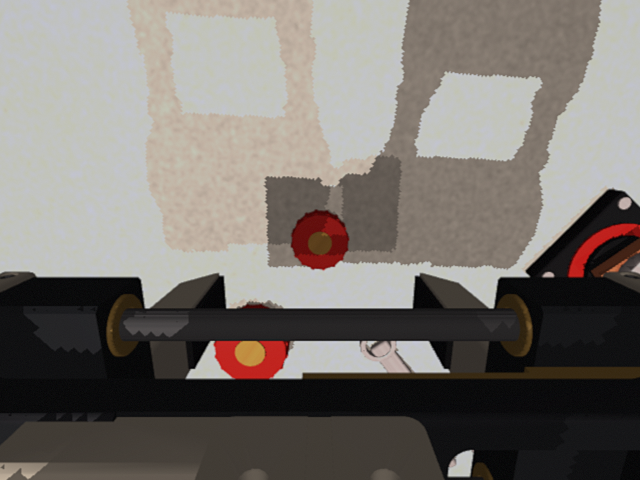

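Wrist view: the small cap's brass disc is at (319.5,243), which gives (0.437, −0.295). The brass disc spans 17 mm and the body 45 mm, so this is the 44 mm cap. The big one is at (252,352), well off the finger path.

Call:
{"method": "move_arm", "body": {"rows": [{"travel":[-0.2,0,5],"twist":[0,0,0],"fingers":0},{"travel":[-0.2,0,9],"twist":[0,0,0],"fingers":0},{"travel":[-0.2,0,11],"twist":[0,0,0],"fingers":0},{"travel":[-0.2,0,11.5],"twist":[0,0,0],"fingers":0},{"travel":[-0.2,0,11.5],"twist":[0,0,0],"fingers":0.3},{"travel":[-0.2,0,11.5],"twist":[0,0,0],"fingers":1},{"travel":[-0.2,0,11.5],"twist":[0,0,0],"fingers":1},{"travel":[-0.2,0,11.5],"twist":[0,0,0],"fingers":1},{"travel":[-0.2,0,11.5],"twist":[0,0,0],"fingers":1},{"travel":[-0.2,0,11.5],"twist":[0,0,0],"fingers":1},{"travel":[-0.2,0,11.5],"twist":[0,0,0],"fingers":1},{"travel":[-0.2,0,11.5],"twist":[0,0,0],"fingers":1}], "squeeze": 20}}

```text
clock: 23.02
eef_pos: [0.4369, -0.2945, 0.0051]
orientation: [-1.071, -2.953, -0.002]
contact_force: [-1.1, -0.4, 3.1]
width: 0.474
```

```bash
python3 - <<'E'
from w import *
stat();c=wlook("w_c2",0)
plan((.437,-.295,.14,50),(.6036,-.1278,.14,90))
cs=camera("scene");x,y=proj(cs,[.6036,-.1278,.03]).astype(int);cv2.imwrite("pics/s_c2.png",cv2.resize(cs["img"][y-45:y+45,x-60:x+60,::-1],(800,600),interpolation=2))
E
```

```text
{'clock': 23.025, 'joints': [-0.7393, 0.6271, 1.7655, 0.0018, 0.7496, -1.6154], 'eef_pos': [0.4369, -0.2945, 0.0051], 'contact_force': [-1.0881, -0.419, 3.1344], 'width': 0.474}
jaw 50.12 tz [ 4.0e-04  1.3e-03 -1.0e+00]
tgt (0.437, -0.295, 0.14, 50) travel [-0.03, -0.02, -13.49] twist [0.001, -0.001, 0.002]
tgt (0.6036, -0.1278, 0.14, 90) travel [-2.1, 23.49, -13.47] twist [0.001, -0.0, -0.696]
```

View pics/w_c2.png

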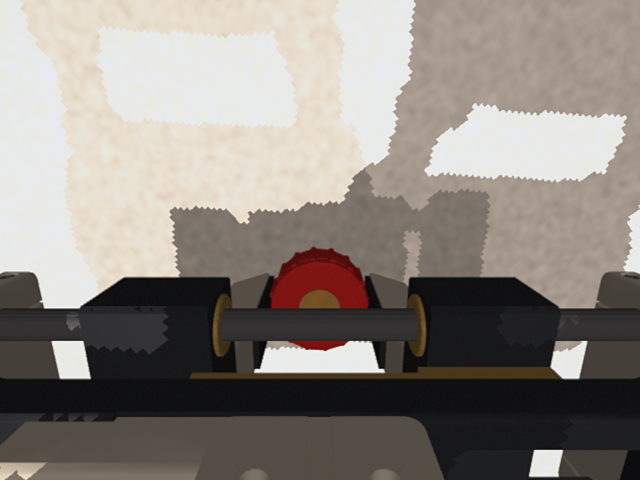

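View pics/s_c2.png

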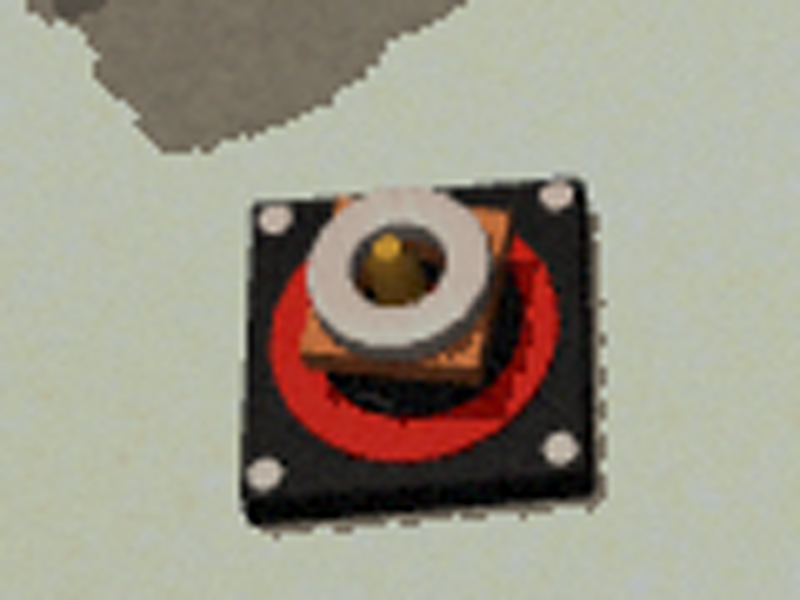

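The scene crop shows bush, plate and washer stacked flat with the stud through. The cap is gripped at 43.6 mm. I carry it.

Call:
{"method": "move_arm", "body": {"rows": [{"travel":[0,0,-5],"twist":[0,0,0],"fingers":1},{"travel":[0,0,-10],"twist":[0,0,0],"fingers":1},{"travel":[-0.3,3,-13.5],"twist":[0,0,-0.12],"fingers":1},{"travel":[-0.7,8,-13.5],"twist":[0,0,-0.27],"fingers":1},{"travel":[-1.2,13,-13.5],"twist":[0,0,-0.42],"fingers":1},{"travel":[-1.6,18,-13.5],"twist":[0,0,-0.57],"fingers":1},{"travel":[-2,22,-13.5],"twist":[0,0,-0.696],"fingers":1},{"travel":[-2.1,23.5,-13.5],"twist":[0,0,-0.696],"fingers":1},{"travel":[-2.1,23.5,-13.5],"twist":[0,0,-0.696],"fingers":1},{"travel":[-2.1,23.5,-13.5],"twist":[0,0,-0.696],"fingers":1},{"travel":[-2.1,23.5,-13.5],"twist":[0,0,-0.696],"fingers":1}]}}

```text
clock: 24.5
eef_pos: [0.6029, -0.129, 0.1404]
orientation: [0.004, 3.141, 0.002]
contact_force: [0.3, 0.5, -0.1]
width: 0.47
```

```bash
python3 - <<'E'
from w import *
stat()
plan((.6036,-.1278,.072,90),(.6036,-.1278,.0575,90))
E
```

```text
{'clock': 24.5, 'joints': [-0.3356, 0.5823, 1.3781, 0.0012, 1.1815, -1.9045], 'eef_pos': [0.6029, -0.129, 0.1404], 'contact_force': [0.3157, 0.4921, -0.1184], 'width': 0.4697}
jaw 89.87 tz [ 1.0e-04  1.2e-03 -1.0e+00]
tgt (0.6036, -0.1278, 0.072, 90) travel [-0.07, 0.11, 6.84] twist [0.001, 0.0, -0.002]
tgt (0.6036, -0.1278, 0.0575, 90) travel [-0.07, 0.11, 8.29] twist [0.001, 0.0, -0.002]
```

Call:
{"method": "move_arm", "body": {"rows": [{"travel":[-0.07,0.11,3],"twist":[0,0,0],"fingers":1},{"travel":[-0.07,0.11,5.5],"twist":[0,0,0],"fingers":1},{"travel":[-0.07,0.11,6.5],"twist":[0,0,0],"fingers":1},{"travel":[-0.07,0.11,7.2],"twist":[0,0,0],"fingers":1},{"travel":[-0.07,0.11,7.9],"twist":[0,0,0],"fingers":1},{"travel":[-0.07,0.11,7.9],"twist":[0,0,0],"fingers":1},{"travel":[-0.07,0.11,7.9],"twist":[0,0,0],"fingers":1}]}}

```text
clock: 25.38
eef_pos: [0.604, -0.1278, 0.062]
orientation: [0.003, 3.141, 0.001]
contact_force: [-0.8, 0.5, -1.5]
width: 0.475
```

```bash
python3 - <<'E'
from w import *
stat();c=wlook("w_c3",0)
plan((.6036,-.1278,.0573,90))
c=camera("side");x,y=proj(c,[.6036,-.1278,.05]).astype(int);cv2.imwrite("pics/si_c3.png",cv2.resize(c["img"][y-45:y+45,x-60:x+60,::-1],(800,600),interpolation=2))
E
```

```text
{'clock': 25.375, 'joints': [-0.3332, 0.6699, 1.4562, 0.0013, 1.0148, -1.9025], 'eef_pos': [0.604, -0.1278, 0.062], 'contact_force': [-0.7925, 0.4956, -1.4885], 'width': 0.4754}
jaw 89.87 tz [ 1.e-03  8.e-04 -1.e+00]
tgt (0.6036, -0.1278, 0.0573, 90) travel [0.04, 0.01, 0.47] twist [0.001, 0.001, -0.002]
```

View pics/w_c3.png

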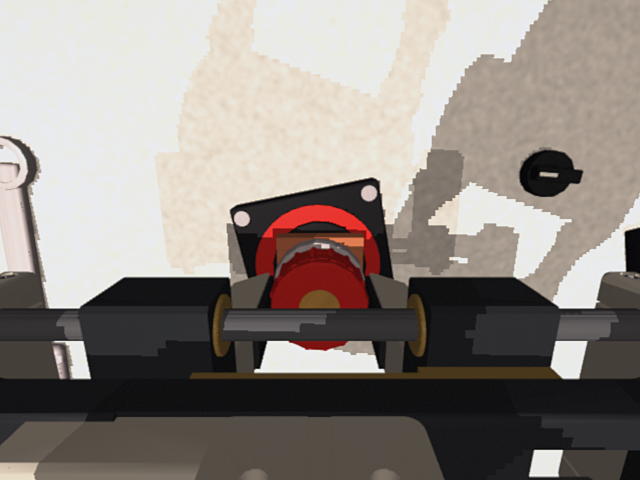

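View pics/si_c3.png

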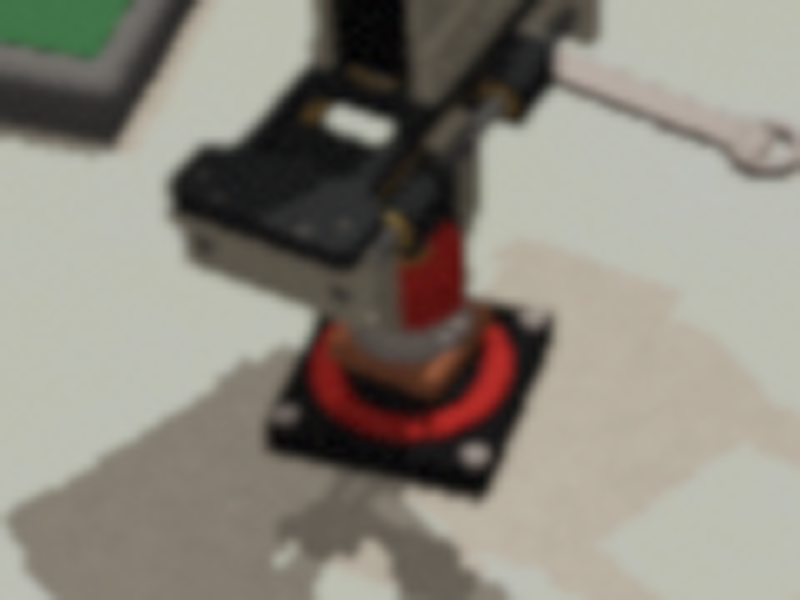

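The cap is over the stud, upright and 5 mm from seating. I lower it, release and retreat.

Call:
{"method": "move_arm", "body": {"rows": [{"travel":[0.03,0,0.3],"twist":[0,0,0],"fingers":1},{"travel":[0.03,0,0.5],"twist":[0,0,0],"fingers":1},{"travel":[0.03,0,0.5],"twist":[0,0,0],"fingers":1},{"travel":[0.03,0,0.5],"twist":[0,0,0],"fingers":0.3},{"travel":[0.03,0,0.5],"twist":[0,0,0],"fingers":0},{"travel":[0.03,0,0.5],"twist":[0,0,0],"fingers":0},{"travel":[0.03,0,0.5],"twist":[0,0,0],"fingers":0},{"travel":[0,0,-1],"twist":[0,0,0],"fingers":0},{"travel":[0,0,-5],"twist":[0,0,0],"fingers":0},{"travel":[2,0,-9],"twist":[0,0,0],"fingers":0},{"travel":[7,0,-11],"twist":[0,0,0],"fingers":0},{"travel":[11,0,-12],"twist":[0,0,0],"fingers":0}]}}

```text
clock: 26.98
eef_pos: [0.493, -0.1278, 0.1842]
orientation: [0.003, 3.138, -0.001]
contact_force: [0.2, -0.1, -0.1]
width: 1.001
```

Call:
{"method": "move_arm", "body": {"rows": [{"travel":[3,0,-1],"twist":[0,0,0],"fingers":0},{"travel":[6,0,-2],"twist":[0,0,0],"fingers":0},{"travel":[6,0,-2],"twist":[0,0,0],"fingers":0},{"travel":[6,0,-2],"twist":[0,0,0],"fingers":0}]}}

```text
clock: 27.48
eef_pos: [0.4336, -0.1279, 0.2047]
orientation: [0.003, 3.136, -0.002]
contact_force: [0.2, 0.7, 1.1]
width: 0.999
```

```bash
python3 - <<'E'
from w import *
stat()
red=lambda i:((lambda h:((h[:,:,0]<8)|(h[:,:,0]>172))&(h[:,:,1]>150)&(h[:,:,2]>40))(cv2.cvtColor(i,cv2.COLOR_RGB2HSV)))
out=[]
for n in("scene","side"):
    c=camera(n);cv2.imwrite(f"pics/fin_{n}.png",c["img"][:,:,::-1]);u=proj(c,[.6036,-.1278,.074]);print(n,"cap top pred",u.round(1))
    i=c["img"];h=cv2.cvtColor(i,cv2.COLOR_RGB2HSV);m=((h[:,:,0]>11)&(h[:,:,0]<30)&(h[:,:,1]>100)&(h[:,:,2]>80)).astype(np.uint8)*255
    ct=blob(m,u,15);M=cv2.moments(ct);p=[M["m10"]/M["m00"],M["m01"]/M["m00"]];print("brass disc",np.round(p,1),ray(c,p,.074).round(4))
    x,y=u.astype(int);out.append(cv2.resize(i[y-35:y+55,x-40:x+40,::-1],(400,450),interpolation=2))
cv2.imwrite("pics/fin_crop.png",np.hstack(out))
E
```

```text
{'clock': 27.475, 'joints': [-0.4576, 0.2267, 1.7523, 0.0015, 1.1569, -2.0269], 'eef_pos': [0.4336, -0.1279, 0.2047], 'contact_force': [0.1828, 0.6686, 1.1145], 'width': 0.9988}
jaw 89.88 tz [ 0.0057 -0.0012 -1.    ]
scene cap top pred [223.5 288.1]
brass disc [224.3 286.9] [ 0.6011 -0.127   0.074 ]
side cap top pred [294.3 172.3]
brass disc [295.  172.3] [ 0.6022 -0.1288  0.074 ]
```

View pics/fin_crop.png

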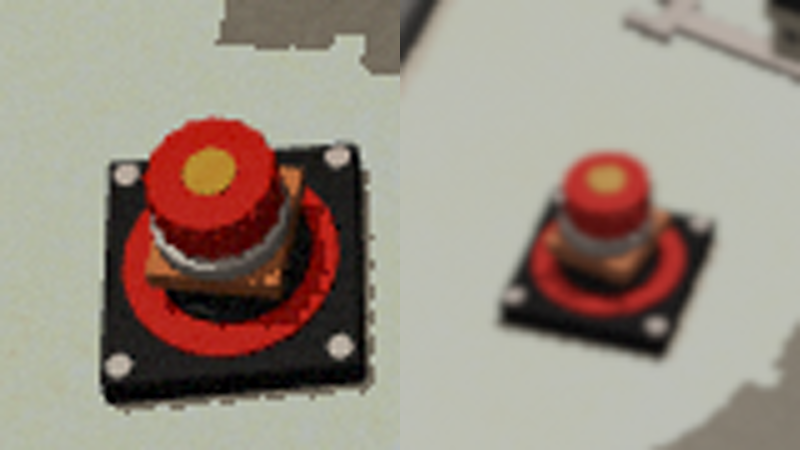

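View pics/fin_scene.png

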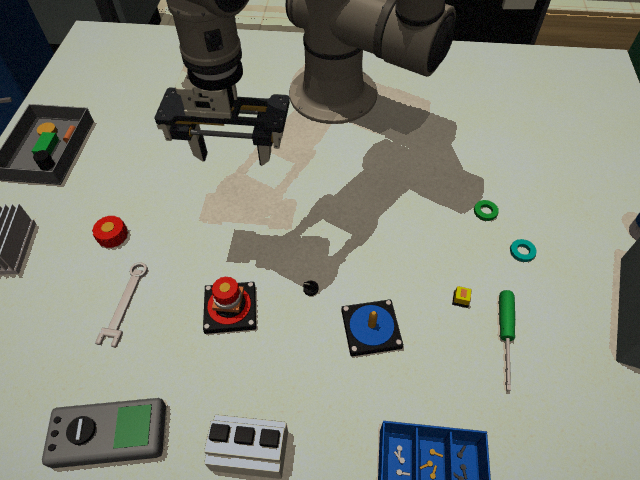

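The final views show the full stack on the red terminal. The cap's brass disc is within 1.5 px of the prediction for a fully seated cap in both views. The blue stud is bare, and the spanner, screwdriver, knob and relay appear in the same places as before.

```bash
python3 -c "
from plant import bot
print(bot.sign_off())"
```

```text
the job is handed in; nothing more can be done
None
```

The red terminal is rebuilt: the bush (flange down), copper plate, steel washer and small red cap (open end down) are threaded over the brass stud in that order. I handed the job in at about 27.6 s of the 115 s allowed, with the gripper open and clear of everything.

- **Stack check:** in both fixed views the cap's brass disc is within about 1.5 px of where a fully seated cap's top (74 mm) should be. Cast back to world coordinates, it lies 2–3 mm from the measured stud axis, within the 5 mm of play. The parts look flat and on top of each other.
- **Other things:** nothing is on the blue terminal. The spanner, screwdriver, knob and relay look unmoved by eye in the final scene picture; I did not re-measure them.
- **Forces:** no reading I took was above about 6 N.
- **Disagreement:** before the grasps, the camera views differed by 4–6 mm on the bush, plate and washer. I settled this by measuring with the wrist camera above each part. All four grip widths then matched the part sizes to within 1.5 mm.

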